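# Nip up the loose wing nut on the shaker's clamp bar

## Task

Two wing nuts, one near each end, hold down the clamp bar on the deck of the small laboratory shaker, and one of them has worked loose: its wings stand askew to the bar, while the other's lie in line with it. Turn the loose wing nut clockwise (seen from above), less than a quarter turn, until it is fully home with its wings in line with the bar, then let go of it. There is little room between the two sample jars and the rails: do not push the jars about or knock them over, and leave the tight wing nut as it is.

Things in the scene. Friction and masses are not known exactly. Their poses are not given: they have to be found in the camera images.
- loose_nut (a joint): Angle (rad) by which the loose steel wing nut is undone: 0 = fully home at a hard stop, wings in line with the clamp bar; grows counter-clockwise seen from above (start 0.7 to 1.25, upper stop 2.0). It turns about a vertical axis, light friction 0.03 N m, stays where it is left, does not rise or sink. It may be on either end of the bar.
- loose_nut_grip (a point): Point on the loose wing nut's axis at grip height: 30 mm above the clamp bar, 97 mm above the worktop. Turns with the nut: z up, y along the wings, x across their flat faces (y parallel to the bar at joint 0). Wings 10 mm thick, together 54 mm long, 10 to 41 mm above the bar, solid through the middle; under them a round hub 17 mm across, washer 22 mm.
- shaker: Low shaker, fixed; origin under centre, y along its long side, x to its far side. Deck 160 x 300 mm, top 55 mm up. Clamp bar along the deck's middle, dark steel, 24 x 264 mm, 12 mm thick; a wing nut on it 105 mm either side of the centre. Thin rail along each long edge, 71 mm from the middle line, 32 mm high, 280 mm long. Fixed glassware right of the robot: rise to 0.42 m before swinging left.
- firm_nut (a joint): Angle (rad) of the other, already tight wing nut on the other end of the bar, alike in shape; about 0 = home, wings in line with the bar; it is stiff and must stay so.
- jar_back: Loose screw-lid sample jar, 45 mm across, 54 mm high, standing on the deck against the far side of the clamp bar, right of its middle seen from the robot; origin at the centre of its underside, z up. Its wall is 59 to 90 mm from the axis of the nut on the right.
- jar_front: The same kind of jar on the near side of the clamp bar, left of its middle; origin at the centre of its underside, z up. Its wall is 59 to 90 mm from the axis of the nut on the left.
Things that resemble listed ones, but are neither listed nor needed, are in the scene too. Leave any purple look-alike of the jar_back alone.

How it is judged:
At the end, for the whole second after the job is handed in: The loose wing nut is home to within 0.18 rad (10 degrees) and at rest, the tight one still within 0.18 rad of home, and both jars stand upright (within 0.2 rad) less than 20 mm from where they stood (value of joint each of loose_nut, firm_nut below 0.18 rad and velocity of joint loose_nut between -0.05 and 0.05 rad/s and angle between each of jar_back, jar_front's own z axis and vertical below 0.2 rad and distance of each of jar_back, jar_front from where it was at the start of the episode below 0.02 m); the robot touches nothing.
It fails at once if a jar is knocked over or pushed 20 mm or more (angle between any of jar_back, jar_front's own z axis and vertical above 0.5 rad or distance of any of jar_back, jar_front from where it was at the start of the episode above 0.02 m).
It fails at once if the tight wing nut is undone by more than 0.18 rad (value of joint firm_nut above 0.18 rad).
It also fails if it takes over 38 s, if anything falls off the work surface, if the arm or the gripper's body presses on something with over 40 N, if the wrist force passes 120 N, or if a joint passes its speed limit or range.

## Robot

A 6-joint arm with a two-finger parallel gripper is mounted at the origin on a cart in front of the work surface, level with it; the furniture and walls round the work are solid. World frame = base frame: x ahead of the robot, y to its left, z up, the work surface at z = 0. Lengths are in m, angles in rad, forces in N, time in s.
With the tool pointing down it reaches from about 0.225 to 0.725 m from the base axis. Payload 3.1 kg.
Tool frame: the origin (TCP) lies midway between the tips of the shut fingers; the grasp point (between the pads) lies 19 mm behind it; z points along the fingers, y is the line along which they close (so a half turn about z gives the same grasp; the last joint's range is limited). The gripper opens to 85 mm and grips with 20 to 120 N. Pads are 22 mm wide; open, the fingers measure 114 mm over their backs; the gripper's body (76 mm by 85 mm) begins 54 mm behind the grasp point. The pads swing forward as they close: fully open they stand 13 mm farther back than shut.
Start: joints at [1.163, 0.048, 0.099, 1.622, 0, 1.443], TCP at [0.145, 0.505, 0.203] pointing down, gripper open.
Joint ranges: [-2.91, 2.91], [-0.99, 1.94], [-1.21, 1.42], [-2.12, 2.29], [-1.49, 1.47], [-3.14, 3.14]. Speed limits (rad/s): [2.79, 2.79, 3.14, 3.14, 3.14, 3.14].

## Interface

Orientations are given as a unit quaternion [x, y, z, w].
In Python, from rig import manip gives the robot as it stands.
- The arm moves only by the tool arm_command, never from a script. Its argument "targets" is one flat list of numbers, 5 for each row, row after row: the closure in counts, from 0 (fully open) to 255 (shut), then the shift along the world's x, y, z in units of 250 mm (1.0 is 250 mm), then the turn about the world's z in units of 360 degrees (1.0 is 360 degrees). In form: [gripper, dx, dy, dz, twist, gripper, dx, dy, dz, twist, ...]. A call has 1 to 20 rows; each row is the pose to reach, as a shift and turn from the pose commanded when the call began, turning the shorter way round; what a row does not reach only later rows make up. A row lasts 1/10 s, in which the tool goes at most 50 mm and 8.59 degrees, less where a joint would pass 70% of its speed; a pose out of reach is approached as far as the arm can. A call with a number of a shift or a turn outside -1 to 1 is refused whole. A call with a gripper value outside its range is refused whole. The fingers move at their own pace and stop on an object; "newtons" is the grip in N (left out, the last holds). Time passes only in rows, so rows that repeat a pose let the fingers close. It gives the time, the measured TCP pose, the force, the opening and the grip force at its end, in the units of the state.
- manip.sense(): the state, without advancing time (a new reading comes with each control period).
- manip.camera(name): name is "scene" or "top" or "wrist"; returns a dict with "color" (400x640x3 uint8, blue, green, red), "K" (3x3 intrinsics, pixels), "k1" (the pictures are not rectified: a ray, as slopes to the right and down, at radius r is drawn at 1 + k1 r^2 times it, then the intrinsics apply), "origin" and "attitude" of the camera in the world. Camera axes: x right, y down, z forward; pixel columns grow to the right and rows downward; lengths in m; the calibration is good to about 2 mm. A picture is of the moment at which its call begins. There is no depth.
- manip.finish_job(): hands the job in; it is judged then, once.
The state is a dict: "clock": time; "q": joint angles; "qvel": joint speeds; "joint_efforts": joint torques, N m; "position": TCP position; "tcp_rot": TCP orientation; "wrist_force": force on the tool from outside, world axes, zero at the start; "ft_torque": the same for the moment, N m; "opening": finger opening in m; "grip_force": force on a finger pad.
Only numpy, scipy, OpenCV 4.12 (cv2) and the standard library are available. Lean on these libraries where they do the work, as an engineer would, in place of code of your own. Each camera call takes 0.05 s, during which the arm holds its last target. There are 200 camera calls.

## Working session

There is one attempt and no reset: what is moved stays moved. The work goes in short steps, Python scripts to look and compute and a tool call to move; the robot and the scene stay as the last step left them, time stands still between calls to the robot, and variables do not carry over. Pictures are saved under pics/ and viewed, at most 10 in all, crops included, and the job is handed in when it is done.

Besides the shell and the picture viewer there is one more tool, called after "Request:" as name(argument=value, ...), one argument or row to a line, values as JSON. arm_command: Moves the arm, as the interface text tells. Shifts and turns lie within -1 to 1; 1 stands for 250 mm of shift or 360 degrees of turn. Its arguments: {"type":"object","properties":{"targets":{"type":"array"},"newtons":{"type":"number"}},"required":["targets"]}

```bash
mkdir -p pics
cat > h.py <<'E'
import numpy as np,cv2
from scipy.spatial.transform import Rotation as R
from rig import manip
def rot(a):
    a=np.array(a,float)
    return a if a.shape==(3,3) else R.from_quat(a).as_matrix()
def pix2w(c,uv,z):
    k=c['k1'];K=np.array(c['K']);d=np.array([(uv[0]-K[0,2])/K[0,0],(uv[1]-K[1,2])/K[1,1]]);s=d.copy()
    for _ in range(30): s=d/(1+k*(s@s))
    r=rot(c['attitude'])@np.array([*s,1]);o=np.array(c['origin'])
    return o+r*(z-o[2])/r[2]
E
python3 - <<'E'
from h import *
import pickle
for n in('top','scene'):
    c=manip.camera(n);cv2.imwrite(f'pics/{n}0.png',c['color']);pickle.dump(c,open(n+'0.pkl','wb'));print(n,c['origin'],c['attitude'],c['k1'],c['K'])
s=manip.sense();print(s['clock'],s['position'],s['tcp_rot'],s['opening'])
E
```

```text
top [0.48640594 0.15524927 0.95439709] [ 0.70875631 -0.70468554  0.02907971 -0.01539992] -0.10670107258256943 [[459.90018368   0.         320.44375763]
 [  0.         459.90018368 197.08281093]
 [  0.           0.           1.        ]]
scene [-0.00883815 -0.13289361  0.67133667] [ 0.78910205 -0.47071187  0.21144545 -0.3332253 ] -0.0014440058614985543 [[413.85299421   0.         324.39932143]
 [  0.         413.85299421 202.50815025]
 [  0.           0.           1.        ]]
0.1 [0.14472595 0.50401272 0.20191283] [ 1.39433119e-01  9.90230892e-01 -1.04900694e-03 -2.90815875e-04] 0.08529605773941518
```

View pics/top0.png

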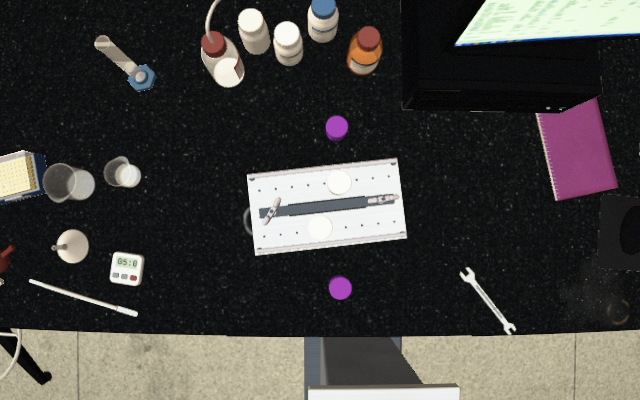

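View pics/scene0.png

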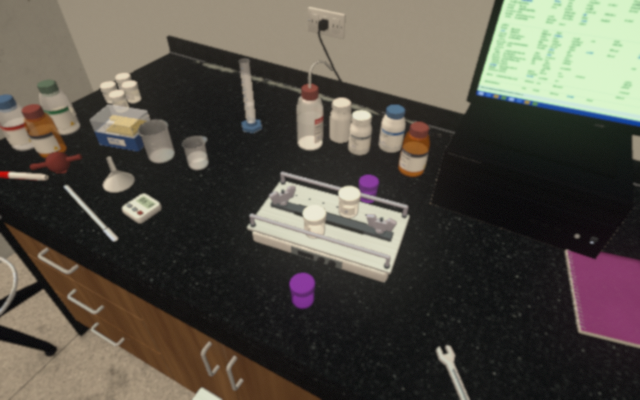

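The top view shows the shaker at about (327,207). The left nut, at about (271,210), is askew and so is the loose one. The right nut, at (382,200), is in line with the bar. The jars are at (339,182) and (319,228), and the purple look-alikes are off the deck.

Run:
```python
from h import *
import pickle
c=pickle.load(open('top0.pkl','rb'));im=c['color'][145:265,235:415]
cv2.imwrite('pics/crop.png',cv2.resize(im,None,fx=4.4,fy=4.4,interpolation=cv2.INTER_CUBIC))
```

```text
(no output)
```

View pics/crop.png

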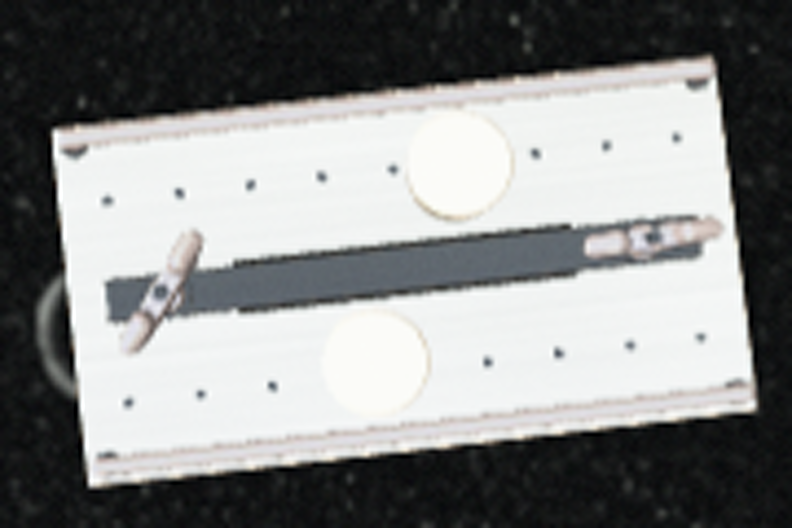

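In the crop, the loose nut's centre is at (162,292), with wing tips at (194,236) and (130,347). The tight nut is at (652,237), and the jar lids are at (459,164) and (376,362).

Run:
```python
from h import *
import pickle
c=pickle.load(open('top0.pkl','rb'))
f=lambda p,z:pix2w(c,((p[0]+.5)/4.4-.5+235,(p[1]+.5)/4.4-.5+145),z)
P={k:f(p,z) for k,(p,z) in dict(nut=((162,292),.107),a=((196,232),.107),b=((128,351),.107),firm=((652,237),.107),jb=((459,164),.109),jf=((376,362),.109),b1=((106,299),.067),b2=((700,237),.067)).items()}
for k,v in P.items(): print(k,v.round(4))
g=lambda a,b:np.degrees(np.arctan2(*(P[a]-P[b])[1::-1]))
for a,b in(('nut','firm'),('b1','b2'),('a','b')): print(a,b,g(a,b),np.linalg.norm(P[a]-P[b]))
print('jf-nut',np.linalg.norm(P['jf']-P['nut']))
s=manip.sense();Rm=rot(s['tcp_rot']);print(Rm.round(3),s['q'])
```

```text
nut [0.5136 0.2291 0.107 ]
a [0.5389 0.2152 0.107 ]
b [0.4889 0.2431 0.107 ]
firm [0.538  0.0233 0.107 ]
jb [0.5681 0.105  0.109 ]
jf [0.4849 0.1394 0.109 ]
b1 [0.5117 0.2571 0.067 ]
b2 [ 0.5406 -0.0043  0.067 ]
nut firm 96.7497211346602 0.2072645711548671
b1 b2 96.30210899633907 0.26303189611573924
a b -29.177785236041714 0.057279226563951666
jf-nut 0.09420956304771182
[[-0.961  0.276 -0.001]
 [ 0.276  0.961 -0.002]
 [ 0.    -0.002 -1.   ]] [1.16324034e+00 4.87061614e-02 9.77422741e-02 1.62200958e+00
 6.03279452e-06 1.44301833e+00]
```

Request:
arm_command(
  targets=[110,0,0,0.88,0,110,0,0,0.88,0,110,0,0,0.88,0,110,0,0,0.88,0,110,0,0,0.88,0,110,0,0,0.88,0,110,0.72,-0.56,0.88,-0.037,110,0.72,-0.56,0.88,-0.037,110,0.72,-0.56,0.88,-0.037,110,0.72,-0.56,0.88,-0.037,110,0.72,-0.56,0.88,-0.037,110,0.72,-0.56,0.88,-0.037,110,0.72,-0.56,0.88,-0.037],
  newtons=40,
)

```text
clock: 1.4
position: [0.325, 0.3642, 0.4215]
tcp_rot: [0.254, 0.967, -0.001, -0.001]
wrist_force: [-0.6, 0.4, -0.4]
opening: 0.0487
grip_force: 0.0
```

Request:
arm_command(
  targets=[110,0.75,-0.54,0,0,110,0.75,-0.54,0,0,110,0.75,-0.54,0,0,110,0.75,-0.54,0,0,110,0.75,-0.54,0,0,110,0.75,-0.54,-0.8,0,110,0.75,-0.54,-0.8,0,110,0.75,-0.54,-0.8,0,110,0.75,-0.54,-0.8,0,110,0.75,-0.54,-0.8,0,110,0.75,-0.54,-0.8,0,110,0.75,-0.54,-0.8,0],
)

```text
clock: 2.6
position: [0.5145, 0.231, 0.2276]
tcp_rot: [0.253, 0.968, 0.002, 0.003]
wrist_force: [-0.2, 0.2, 1.2]
opening: 0.0487
grip_force: 0.0
```

Run:
```python
from h import *
import pickle
c=manip.camera('wrist');cv2.imwrite('pics/w1.png',c['color']);pickle.dump(c,open('w1.pkl','wb'))
print(c['origin'],manip.sense()['position'])
```

```text
[0.44282924 0.26963962 0.39770099] [0.51541634 0.23111532 0.22892281]
```

View pics/w1.png

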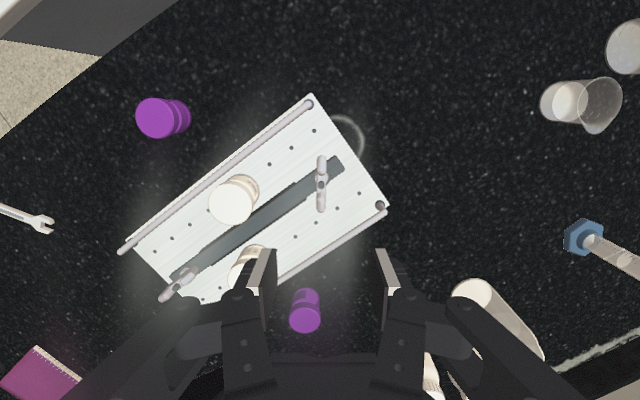

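The wrist view shows the loose nut centred at about (321,183), with wing tips at (322,156) and (320,211). The wings are square to the closing line.

Run:
```python
from h import *
import pickle
c=pickle.load(open('w1.pkl','rb'))
a,b,n=[pix2w(c,p,.106) for p in((322,156),(320.5,211),(321,183.5))]
d=a-b;print(a,b,n,np.linalg.norm(d),np.degrees(np.arctan2(d[1],d[0])))
s=manip.sense();Rm=rot(s['tcp_rot']);print(s['clock'],s['position'],np.degrees(np.arctan2(Rm[1,1],Rm[0,1])),Rm[:,2],s['qvel'])
```

```text
[0.48816853 0.24506812 0.106     ] [0.53706256 0.21582841 0.106     ] [0.51178148 0.23065716 0.106     ] 0.05697005572166672 149.11964074211795
2.65 [0.51541634 0.23111532 0.22892281] 60.69963740052606 [ 0.00975561  0.00314703 -0.99994746] [-0.0079478  -0.00553676  0.02259818 -0.0052649   0.00048042 -0.00077321]
```

Request:
arm_command(
  targets=[110,0,0,-0.15,0,110,0,0,-0.3,0,110,0,0,-0.4,0,110,0,0,-0.5,0,110,0,0,-0.5,0,110,0,0,-0.5,0,110,0,0,-0.5,0],
)

```text
clock: 3.35
position: [0.5156, 0.2306, 0.1024]
tcp_rot: [0.253, 0.967, 0.002, 0.003]
wrist_force: [0.9, 0.1, -0.2]
opening: 0.0486
grip_force: 0.0
```

Request:
arm_command(
  targets=[110,-0.01,0,-0.04,0,110,-0.01,0,-0.08,0,110,-0.01,0,-0.08,0,255,-0.01,0,-0.08,0,255,-0.01,0,-0.08,0,255,-0.01,0,-0.08,0,255,-0.01,0,-0.08,0,255,-0.01,0,-0.08,0,255,-0.01,0,-0.08,0,255,-0.01,0,-0.08,0],
  newtons=30,
)

```text
clock: 4.35
position: [0.5108, 0.2295, 0.0786]
tcp_rot: [0.253, 0.967, 0.0, 0.001]
wrist_force: [2.2, 0.5, 1.7]
opening: 0.0003
grip_force: 1.5
```

Run:
```python
from h import *
import pickle
s=manip.sense();print(s['opening'],s['grip_force'],s['position'],s['wrist_force'],s['ft_torque'])
ims=[]
for n in('top','wrist'):
    c=manip.camera(n);pickle.dump(c,open(n+'2.pkl','wb'));ims.append(c['color'])
a=cv2.resize(ims[0][150:260,235:415],(640,391));cv2.imwrite('pics/t2.png',np.vstack([cv2.resize(a,(320,196)),cv2.resize(ims[1],(320,200))]) if 0 else np.hstack([cv2.resize(a,(400,244)),cv2.resize(ims[1],(400,244))]))
```

```text
0.0002946140628916733 1.4929120265878737 [0.51076518 0.22946933 0.0786389 ] [2.16579562 0.51749698 1.70166533] [-0.19807928 -0.35263444  0.03020228]
```

View pics/t2.png

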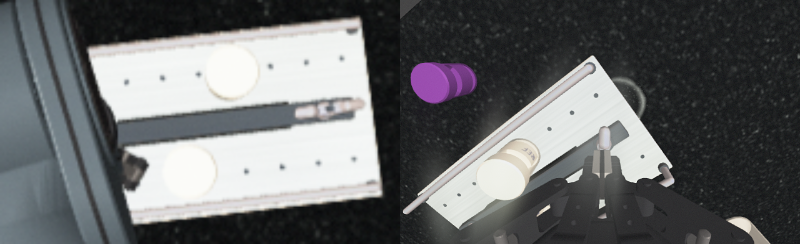

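Run:
```python
from h import *
import pickle
c=pickle.load(open('wrist2.pkl','rb'));print(c['origin'])
cv2.imwrite('pics/w2c.png',cv2.resize(c['color'][180:400,180:500],None,fx=2.4,fy=2.4,interpolation=cv2.INTER_CUBIC))
a=c['color']
```

```text
[0.44007793 0.26858743 0.24902922]
```

View pics/w2c.png

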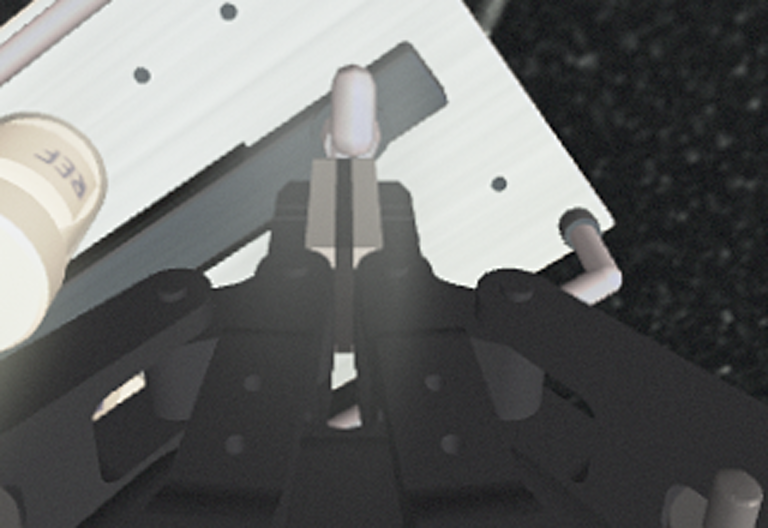

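The fingers look shut beside or above the nut rather than on it. I'll check that by projecting the points.

```bash
cat >> h.py <<'E'
def w2pix(c,p):
    v=rot(c['attitude']).T@(np.array(p)-np.array(c['origin']));s=v[:2]/v[2];s=s*(1+c['k1']*(s@s));K=np.array(c['K'])
    return np.array([K[0,0]*s[0]+K[0,2],K[1,1]*s[1]+K[1,2]])
E
python3 - <<'E'
from h import *
import pickle
f=lambda c,p:((w2pix(c,p)-180)*2.4).round()
c=pickle.load(open('wrist2.pkl','rb'))
s=manip.sense();Rm=rot(s['tcp_rot']);p=s['position'];print('tcp',f(c,p),'grasp',f(c,p-.019*Rm[:,2]))
for z in(.078,.108):
  for r in(-.027,0,.027): print(z,r,f(c,[.5127+r*np.cos(np.radians(150)),.23+r*np.sin(np.radians(150)),z]))
print(Rm[:,2],Rm[:,0])
print('seen tip',pix2w(c,(352/2.4+180,65/2.4+180),.1),'ring',pix2w(c,(352/2.4+180,140/2.4+180),.085))
# optical axes
for n in('w1','wrist2'):
  c=pickle.load(open(n+'.pkl','rb')) ;print(n,rot(c['attitude'])[:,2],c['origin'])
E
```

```text
tcp [345. 140.] grasp [345. 175.]
0.078 -0.027 [349. 234.]
0.078 0 [350. 144.]
0.078 0.027 [352.  45.]
0.108 -0.027 [350. 305.]
0.108 0 [351. 203.]
0.108 0.027 [353.  89.]
[ 1.65622890e-03 -8.70321474e-05 -9.99998625e-01] [-0.87152155  0.49035495 -0.00148612]
seen tip [0.48699305 0.24458887 0.1       ] ring [0.50900037 0.23254205 0.085     ]
w1 [ 0.28003284 -0.15089426 -0.94805724] [0.44282924 0.26963962 0.39770099]
wrist2 [ 0.27465841 -0.15358931 -0.94919602] [0.44007793 0.26858743 0.24902922]
```

Run:
```python
from h import *
import pickle
c=pickle.load(open('w1.pkl','rb'));Rm=R.from_quat([.253,.968,.002,.003]).as_matrix();p=np.array([.5154,.2311,.2289])
for h in(0,.006,.03,.04):
  for xx in(-.011,.011):print(h,xx,[w2pix(c,p+Rm@[xx,y,-h]).round(0) for y in(-.0244,.0244)])
c=pickle.load(open('wrist2.pkl','rb'));s=manip.sense();Rm=rot(s['tcp_rot'])
for h in(0,.03,.04):print(h,[((w2pix(c,s['position']+Rm@[xx,0,-h])-180)*2.4).round() for xx in(-.011,.011)])
```

```text
0 -0.011 [array([286., 256.]), array([363., 256.])]
0 0.011 [array([284., 224.]), array([365., 224.])]
0.006 -0.011 [array([284., 261.]), array([364., 261.])]
0.006 0.011 [array([283., 228.]), array([366., 228.])]
0.03 -0.011 [array([279., 283.]), array([370., 283.])]
0.03 0.011 [array([277., 246.]), array([372., 246.])]
0.04 -0.011 [array([276., 295.]), array([373., 295.])]
0.04 0.011 [array([274., 256.]), array([376., 256.])]
0 [array([345., 178.]), array([345., 100.])]
0.03 [array([345., 242.]), array([345., 153.])]
0.04 [array([345., 268.]), array([345., 176.])]
```

The picture shows the shut finger tips just above the wings, at z ≈ 0.109. Both wrist views put the tips about 30 mm higher than the reported TCP, and the 0 mm opening with almost no force fits that. I'll open again and go lower in steps, watching the force.

Request:
arm_command(
  targets=[110,0,0,0,0,110,0,0,0,0,110,0,0,0,0,110,0,0,0,0,110,0.006,0.004,0,0,110,0.006,0.004,-0.03,0,110,0.006,0.004,-0.06,0,110,0.006,0.004,-0.06,0],
  newtons=30,
)

```text
clock: 5.25
position: [0.51, 0.2302, 0.0608]
tcp_rot: [0.253, 0.967, -0.001, -0.002]
wrist_force: [0.0, -0.5, 0.3]
opening: 0.0491
grip_force: 0.0
```

Request:
arm_command(
  targets=[110,0,0,-0.015,0,110,0,0,-0.03,0,110,0,0,-0.03,0],
)

```text
clock: 5.55
position: [0.511, 0.2304, 0.0548]
tcp_rot: [0.253, 0.967, -0.0, -0.0]
wrist_force: [-0.3, 0.0, 0.2]
opening: 0.0488
grip_force: 0.0
```

No contact, so the offset holds and the tips are at about 0.085. Closing now.

Request:
arm_command(
  targets=[255,0,0,-0.01,0,255,0,0,-0.01,0,255,0,0,-0.01,0,255,0,0,-0.01,0,255,0,0,-0.01,0,255,0,0,-0.01,0,255,0,0,-0.01,0],
  newtons=30,
)

```text
clock: 6.25
position: [0.5116, 0.2309, 0.0531]
tcp_rot: [0.253, 0.967, 0.0, 0.0]
wrist_force: [0.5, 1.8, -0.8]
opening: 0.009
grip_force: 32.5
```

Gripped, with the opening at 9 mm. Turning clockwise.

Request:
arm_command(
  targets=[255,0,0,0,-0.015,255,0,0,0,-0.03,255,0,0,0,-0.045,255,0,0,0,-0.06,255,0,0,0,-0.075,255,0,0,0,-0.09,255,0,0,0,-0.105,255,0,0,0,-0.12,255,0,0,0,-0.13,255,0,0,0,-0.14,255,0,0,0,-0.145,255,0,0,0,-0.145,255,0,0,0,-0.145],
)

```text
clock: 7.55
position: [0.5138, 0.2324, 0.0532]
tcp_rot: [0.653, 0.757, 0.003, 0.0]
wrist_force: [5.2, 5.1, -5.0]
opening: 0.009
grip_force: 32.0
```

Run:
```python
from h import *
s=manip.sense();Rm=rot(s['tcp_rot']);print(s['clock'],s['position'],np.degrees(np.arctan2(Rm[1,1],Rm[0,1])),s['wrist_force'],s['ft_torque'],s['opening'],s['grip_force'])
```

```text
7.55 [0.5137673  0.23243927 0.05318762] 8.471927257281772 [ 5.19975652  5.05326765 -5.00693092] [ 1.0574506  -0.94247917  0.02119304] 0.009028005118332095 31.989334985555615
```

Request:
arm_command(
  targets=[255,0,0,0,-0.003,255,0,0,0,-0.006,255,0,0,0,-0.007,255,0,0,0,-0.007],
)

```text
clock: 7.95
position: [0.5139, 0.2325, 0.0531]
tcp_rot: [0.669, 0.743, 0.003, 0.0]
wrist_force: [5.4, 4.6, -4.4]
opening: 0.009
grip_force: 32.3
```

Run:
```python
from h import *
s=manip.sense();Rm=rot(s['tcp_rot']);print(s['position'],np.degrees(np.arctan2(Rm[1,1],Rm[0,1])),s['wrist_force'],s['ft_torque'],s['opening'])
```

```text
[0.51385694 0.23245103 0.05314804] 6.015288296427191 [ 5.356728    4.63085492 -4.44641512] [ 1.03170939 -1.0247333   0.33573637] 0.009008309220916097
```

The vertical torque rose from 0.02 to 0.34 N m, so the nut is at the hard stop. Releasing and rising.

Request:
arm_command(
  targets=[110,0,0,0,-0.006,110,0,0,0,-0.006,110,0,0,0,-0.006,110,0,0,0,-0.006,110,0,0,0,-0.006,110,0,0,0.1,-0.006,110,0,0,0.25,0,110,0,0,0.4,0,110,0,0,0.6,0,110,0,0.2,0.8,0,110,0,0.4,1,0,110,0,0.7,1,0,110,0,0.9,1,0,110,0,0.9,1,0,110,0,0.9,1,0,110,0,0.9,1,0,110,0,0.9,1,0],
)

```text
clock: 9.65
position: [0.5116, 0.4552, 0.3029]
tcp_rot: [0.67, 0.743, -0.0, 0.0]
wrist_force: [-0.5, 0.1, -0.3]
opening: 0.0487
grip_force: 0.0
```

Run:
```python
from h import *
c=manip.camera('top');im=c['color'][145:265,235:415]
cv2.imwrite('pics/crop9.png',cv2.resize(im,None,fx=4.4,fy=4.4,interpolation=cv2.INTER_CUBIC))
```

```text
(no output)
```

View pics/crop9.png

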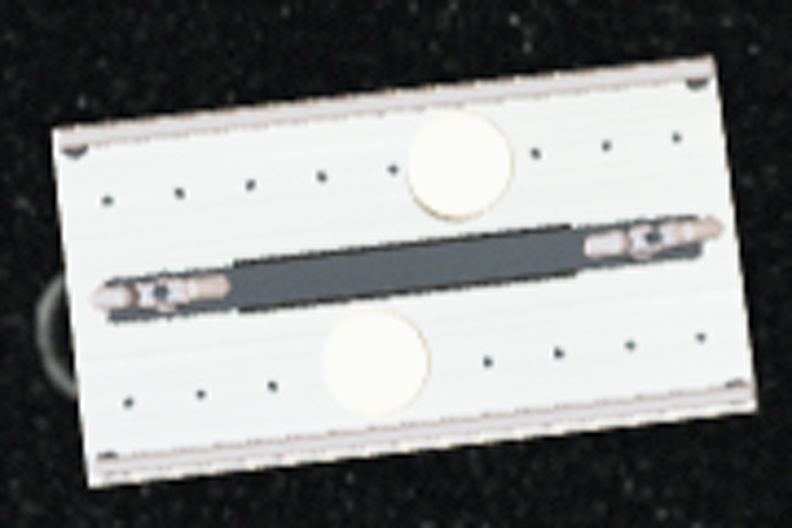

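The loose nut's wings now run from (95,298) to (229,286), in line with the bar. The jars, at (459,164) and (376,362), have not moved.

```bash
python3 -c "
from rig import manip
print(manip.finish_job())"
```

```text
the job is handed in; nothing more can be done
None
```

I turned the loose (left) wing nut clockwise by about 54° to its hard stop and let go of it; the last picture shows its wings in line with the bar and the jars and tight nut unmoved, and the job is handed in (no verdict was shown).

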